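# Find the roof pitch on a curved former with a pendulum angle gauge

## Task

The eaves line of a barrel roof is to be scribed where the curved plaster former has the slope to which the red hand of the angle gauge is set. Pick up the gauge by its black grip, stand it upright on the ridge of the former, its foot square across the ridge line and the needle near zero, for a moment, then rock it down over the curve, its foot on the plaster, until the black needle settles on the red marker. Finish while still holding it there, dial upright and foot pressed gently on the former; do not move the clay pieces or the tin cutter around.

Things in the scene. Friction and masses are not known exactly. Their poses are not given: they have to be found in the camera images.
- gauge: loose pendulum angle gauge, about 0.27 kg, standing on the table. Origin: centre of its flat underside; z up, y along the foot, dial looks to -x. Aluminium foot 30 (x) x 110 (y) x 10 mm; round grey case 80 mm across, 20 mm thick, centred 52 mm up; black grip above it, 18 mm thick (x), 46 mm wide (y), from 92 to 134 mm up. White dial, tick every 10 degrees, zero straight up the gauge
- gauge_grip (a point): point in the middle of the black grip, 116 mm above the gauge's underside, where to pinch it across its 18 mm thickness (gauge x); fingertips may reach 23 mm below it before they meet the case; axes as the gauge
- needle (a joint): angle (rad) of the black needle on the dial, 0 at the dial's zero, positive clockwise seen facing the dial. Weighted, it swings freely behind glass about the dial centre (52 mm above the underside), points up by gravity and settles in about 1 s; leaning the gauge's top towards its +y (anticlockwise seen facing the dial) by an angle makes it read plus that angle
- marker_hand (a joint): angle (rad) at which the red set hand stands on the dial, same sense as the needle; set beforehand to 0.24 to 0.50 (14 to 29 degrees), behind the glass, and stays there
- needle_tip (a point): end of the black needle, 30 mm from the dial centre; z axis along the needle
- marker_mid (a point): middle of the red marker at the end of the red hand, a patch 4 mm wide and 8.5 mm long, 30 mm from the dial centre; z axis along the hand
- former: fixed barrel-roof former: plywood board 112 (x) x 134 (y) x 9 mm with a white plaster loaf 84 (x) x 100 (y) mm; its crown is a half cylinder of radius 50 mm along x, whose ridge (pencilled line along x) is 99 mm above the table. Origin: centre of the board's underside, z up
- former_axis (a point): middle of the axis of the crown's half cylinder (radius 50 mm), 49 mm above the table, 50 mm straight below the ridge line; axes as the former. A foot that lies on the crown has this point 50 mm below its underside, square to it
- cottage_1: raw brown clay cottage 103 x 89 x 122 mm at the back left, leave alone; origin under its centre
- cottage_wip: half-built clay cottage without roof, 70 x 62 x 103 mm, behind the work, leave alone; origin under its centre
- clay_lump: brown clay lump 47 x 51 x 40 mm behind the former, leave alone; origin under its centre
- cutter: tin ring cutter 58 mm across, 28 mm high, left of the work, leave alone; origin under its centre
Things that resemble listed ones, but are neither listed nor needed, are in the scene too. Of the things that look like the former, the smaller one is meant.

How it is judged:
On the way, in this order (a step that is already met when the one before it is completed fails the run):
1. the gauge is picked up, clear of the table (height (world z) of gauge above 0.03 m and contact force between the fingers and gauge above 1 N), for 0.2 s.
2. the held gauge stands upright on the ridge of the former, its foot square across it, needle within 0.1 rad (6 degrees) of zero (contact force between gauge and former above 0.3 N and contact force between the fingers and gauge above 1 N and z of former_axis in the frame of gauge between -0.055 and -0.046 m and y of former_axis in the frame of gauge between -0.035 and 0.035 m and x of former_axis in the frame of gauge between -0.035 and 0.035 m and angle between the x axis of gauge and the x axis of former, either way round below 0.15 rad and angle between gauge's own x axis and vertical between 1.47 and 1.67 rad and value of joint needle between -0.1 and 0.1 rad), for 0.2 s.
At the end, for the whole second after the job is handed in: gauge held still in the fingers, needle within 0.06 rad of the red hand; foot on the crown with 0.5 to 25 N, crown axis 46 to 55 mm below the underside and within 45 mm of its middle along the foot (35 mm across), square to the former within 0.15 rad, dial upright within 0.1 rad (angle between the z axis of needle_tip and the z axis of marker_mid, either way round below 0.06 rad and velocity of joint needle between -0.15 and 0.15 rad/s and contact force between gauge and former between 0.5 and 25 N and contact force between the fingers and gauge above 1 N and z of former_axis in the frame of gauge between -0.055 and -0.046 m and y of former_axis in the frame of gauge between -0.045 and 0.045 m and x of former_axis in the frame of gauge between -0.035 and 0.035 m and angle between the x axis of gauge and the x axis of former, either way round below 0.15 rad and angle between gauge's own x axis and vertical between 1.47 and 1.67 rad and linear speed of gauge below 0.02 m/s); the arm keeps its last pose, push and grip.
It fails at once if the gauge is pushed on the former with more than 40 N (contact force between gauge and former above 40 N).
It fails at once if a clay piece or the tin cutter is moved more than 15 mm (distance of any of cottage_1, cottage_wip, clay_lump, cutter from where it was at the start of the episode above 0.015 m).
It also fails if it takes over 48 s, if anything falls off the work surface, if the arm or the gripper's body presses on something with over 40 N, if the wrist force passes 120 N, or if a joint passes its speed limit or range.

## Robot

A 6-joint arm with a two-finger parallel gripper is mounted at the origin on the work surface; the furniture and walls round the work are solid. World frame = base frame: x ahead of the robot, y to its left, z up, the work surface at z = 0. Lengths are in m, angles in rad, forces in N, time in s.
With the tool pointing down it reaches from about 0.275 to 0.725 m from the base axis. Payload 15.9 kg.
Tool frame: the origin (TCP) lies between the finger pads; the fingertips stand env.tip_reach ahead of it and the grasp point (between the pads) lies 3 mm ahead of it (env.tip_reach is the distance from the TCP to the fingertips, in m); y points along the fingers, z is the direction in which the jaws open and shut, and the axes are right-handed (so a half turn about y gives the same grasp; the last joint's range is limited). The gripper opens to 85 mm and grips with 20 to 120 N. Pads are 22 mm wide; open, the fingers measure 114 mm over their backs; the gripper's body (76 mm by 85 mm) begins 54 mm behind the grasp point. The pads swing forward as they close: fully open they stand 13 mm farther back than shut.
Start: joints at [-1.279, 0.213, -0.034, 1.323, 0, 1.571], TCP at [0.144, -0.479, 0.253] pointing down, gripper open.
Joint ranges: [-2.98, 2.98], [-0.74, 1.72], [-1.14, 1.35], [-2.1, 2.04], [-1.57, 1.44], [-3.14, 3.14]. Speed limits (rad/s): [1.89, 1.89, 2.39, 2.57, 3.14, 3.14].

## Interface

Orientations are given as a unit quaternion [w, x, y, z].
In Python, from cell import env gives the robot as it stands.
- The arm moves only by the tool arm_command, never from a script. Its argument "steps" is a list that holds one entry, the list of rows, each a list of 4 numbers: the shift along the world's x, y, z in m, then the turn about the world's z in rad. In form: [[[dx, dy, dz, twist], ...]]. A call has exactly 10 rows; each row is the pose to reach, as a shift and turn from the pose commanded when the call began; what a row does not reach only later rows make up. A row lasts 1/8 s, in which the tool goes at most 62.5 mm and 10.7 degrees, less where a joint would pass 70% of its speed; a pose out of reach is approached as far as the arm can. A call with a gripper value outside its range is refused whole. "hand" is the opening, from 0 (shut) to 1 (fully open), set as the call begins (left out, the last holds). The fingers move at their own pace and stop on an object; "newtons" is the grip in N (left out, the last holds). Time passes only in rows, so rows that repeat a pose let the fingers close, or fill a call up. It gives the time, the measured TCP pose, the force and the opening at its end, in the units of the state.
- env.get_state(): the state, without advancing time (a new reading comes with each control period).
- env.read_camera(name): name is "side" or "top" or "wrist"; returns (picture, depth): 400x640x3 uint8, blue, green, red; 400x640 float32, m along the optical axis (not along the pixel's ray), 0 where there is no reading.
- env.camera_info(name): a dict with "K" (3x3 intrinsics, pixels), "R" (3x3) and "t" (3): a world point X has camera coordinates R X + t; the wrist camera has in their place "tool_from_camera" (4x4, takes a point from camera to tool coordinates, whose origin is the TCP and whose axes are the tool frame's). Camera axes: x right, y down, z forward; pixel columns grow to the right and rows downward; lengths in m; the calibration is good to about 2 mm. A picture is of the moment at which its call begins: read the wrist's pose just before it. camera_info takes no time and is no camera call.
- env.sign_off(): hands the job in, once; it reports no verdict.
The state is a dict: "t": time; "qpos": joint angles; "dq": joint speeds; "tau": joint torques, N m; "tcp_pos": TCP position; "orientation": TCP orientation; "wrist_force": force on the tool from outside, world axes, zero at the start; "ft_torque": the same for the moment, N m; "finger_gap": finger opening in m.
Only numpy, scipy, OpenCV 4.12 (cv2) and the standard library are available. Lean on these libraries where they do the work, as an engineer would, in place of code of your own. Each camera call takes 0.05 s, during which the arm holds its last target. There are 200 camera calls.

## Working session

There is one attempt and no reset: what is moved stays moved. The work goes in short steps, Python scripts to look and compute and a tool call to move; the robot and the scene stay as the last step left them, time stands still between calls to the robot, and variables do not carry over. Pictures are saved under pics/ and viewed, about 8 in all and at most 12, crops included, and the job is handed in when it is done.

Besides the shell and the picture viewer there is one more tool, called as name(argument=value, ...) on one line, values as JSON. arm_command: Moves the arm, as the interface text tells. Its arguments: {"type":"object","properties":{"steps":{"type":"array","items":{"type":"array","items":{"type":"array","items":{"type":"number"}}}},"hand":{"type":"number"},"newtons":{"type":"number"}},"required":["steps"]}

```bash
mkdir -p pics; ls; cat > h.py <<'E'
import numpy as np, cv2
from cell import env
def snap(n):
    s=env.get_state(); im,d=env.read_camera(n); return s,im.copy(),d.copy(),env.camera_info(n)
def pts(d,c):
    K=np.array(c['K']);R=np.array(c['R']);t=np.array(c['t'])
    v,u=np.mgrid[:400,:640]
    P=np.stack([(u-K[0,2])*d/K[0,0],(v-K[1,2])*d/K[1,1],d],-1)
    return (P-t)@R
E
python3 - <<'E'
from h import *
s=env.get_state();print(s,env.tip_reach)
for n in('side','top'):
    s,im,d,c=snap(n);cv2.imwrite(f'pics/{n}0.png',im);np.savez(f'{n}0.npz',im=im,d=d,P=pts(d,c));print(n,c)
print(env.camera_info('wrist'))
E
```

```text
pics
{'t': 0.0, 'qpos': array([-1.27903273e+00,  2.13352725e-01, -3.50810347e-02,  1.32346394e+00,
        1.20583015e-05,  1.57079753e+00]), 'dq': array([ 0.00104183,  0.00046755,  0.00013856, -0.00101771,  0.00047007,
       -0.00026429]), 'tau': array([ 3.19021521e-03, -6.86160994e+01,  4.87113404e+01,  1.74799841e-02,
        1.61179400e-04,  1.10387919e-05]), 'tcp_pos': array([ 0.14373465, -0.47856966,  0.25280914]), 'orientation': array([ 0.1027357 , -0.10284047,  0.6999818 , -0.69921005]), 'wrist_force': array([-0.29985058, -0.47272444,  1.23050579]), 'ft_torque': array([-0.00847366, -0.03394769,  0.03498391]), 'finger_gap': 0.08497220032108195} 0.022
side {'K': array([[455.28456881,   0.        , 324.08061517],
       [  0.        , 455.28456881, 196.16178143],
       [  0.        ,   0.        ,   1.        ]]), 'R': array([[-0.99897616, -0.04315219,  0.01358405],
       [-0.03409858,  0.52088173, -0.85294754],
       [ 0.02973087, -0.85253746, -0.52181986]]), 't': array([0.43842018, 0.07720584, 1.32742227])}
top {'K': array([[495.54520879,   0.        , 325.56261846],
       [  0.        , 495.54520879, 202.27291933],
       [  0.        ,   0.        ,   1.        ]]), 'R': array([[ 0.02565444, -0.99950467,  0.01822822],
       [-0.98656991, -0.0282564 , -0.16087695],
       [ 0.16131233, -0.01385621, -0.98680613]]), 't': array([-8.65078008e-04,  4.70110992e-01,  1.71618433e+00])}
{'K': array([[311.40429616,   0.        , 321.67441559],
       [  0.        , 311.40429616, 196.6275993 ],
       [  0.        ,   0.        ,   1.        ]]), 'tool_from_camera': array([[-2.20776323e-04,  9.46342749e-01,  3.23164591e-01,
        -8.34202240e-02],
       [ 3.88377171e-04, -3.23164493e-01,  9.46342728e-01,
        -1.20180586e-01],
       [ 9.99999900e-01,  3.34439817e-04, -2.96190851e-04,
        -8.34863278e-04],
       [ 0.00000000e+00,  0.00000000e+00,  0.00000000e+00,
         1.00000000e+00]])}
```

View pics/top0.png

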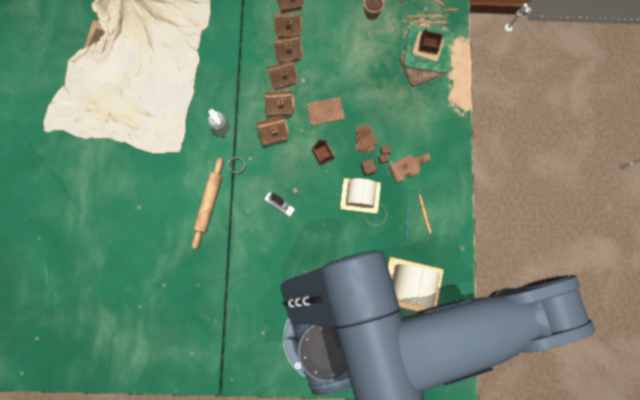

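View pics/side0.png

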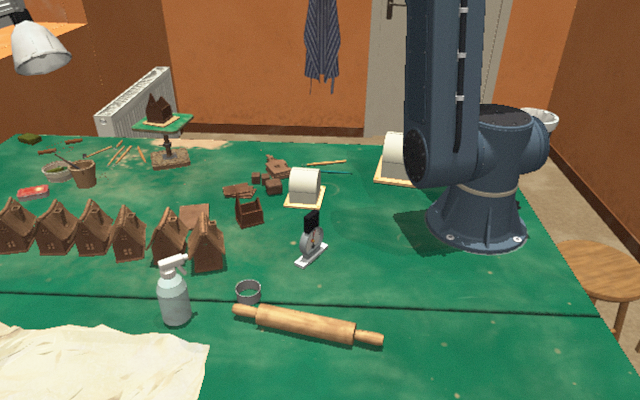

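```bash
python3 - <<'E'
from h import *
D=np.load('top0.npz');im,P=D['im'],D['P']
def rect(m,n):
    q=P[m][:,:2]
    r=cv2.minAreaRect(q.astype(np.float32));z=P[m][:,2]
    print(n,m.sum(),'c',np.round(r[0],4),'sz',np.round(r[1],4),'ang',round(r[2],1),'z',np.round(np.percentile(z,[2,50,98]),4),'mean',q.mean(0).round(4))
def roi(u0,v0,u1,v1):
    m=np.zeros((400,640),bool);m[v0:v1,u0:u1]=1;return m
hsv=cv2.cvtColor(im,cv2.COLOR_BGR2HSV)
ng=~((hsv[...,0]>60)&(hsv[...,0]<95)&(hsv[...,1]>90))
print('table z',np.median(P[roi(300,200,330,230)][:,2]))
f=roi(335,170,387,218)
rect(f&ng&(P[...,2]>.004),'board+'); rect(f&(P[...,2]>.03),'loaf'); 
m=f&(P[...,2]>.085);rect(m,'crown')
q=P[f&(P[...,2]>.055)]
from scipy.optimize import least_squares
def res(p):
    c=np.array([p[0],p[1]]);n=np.array([-np.sin(p[2]),np.cos(p[2])])
    return np.hypot((q[:,:2]-[.49,0])@n-p[0],q[:,2]-p[1])-.05
r=least_squares(res,[-.05,.049,0],loss='soft_l1',f_scale=.002);print('axis yoff@x.49,z,yaw',r.x.round(4),'rms',np.sqrt(np.mean(r.fun**2)))
g=roi(260,185,300,220)
rect(g&ng,'gauge');rect(g&(P[...,2]>.1),'grip')
m=g&ng&(P[...,2]<.022);rect(m,'foot')
for n,b in dict(cutter=(225,150,250,178),wip=(308,135,338,168),lump=(360,155,378,178)).items(): rect(roi(*b)&(P[...,2]>.008),n)
E
```

```text
table z -0.0003455822868821298
board+ 1189 c [ 0.3857 -0.0846] sz [0.1479 0.4409] ang 77.2 z [0.0048 0.0751 0.1038] mean [ 0.4991 -0.1095]
loaf 805 c [ 0.3859 -0.0794] sz [0.1116 0.4464] ang 73.9 z [0.0348 0.0889 0.1053] mean [ 0.4999 -0.1096]
crown 478 c [ 0.3605 -0.0652] sz [0.0858 0.3927] ang 72.0 z [0.0857 0.0949 0.1075] mean [ 0.4968 -0.1096]
axis yoff@x.49,z,yaw [-0.1106  0.0483 -0.1032] rms 0.18784194783821248
gauge 409 c [0.3761 0.0914] sz [0.3745 0.1223] ang 34.4 z [-0.007   0.0131  0.1378] mean [0.4626 0.1725]
grip 99 c [0.339  0.1055] sz [0.3327 0.032 ] ang 30.0 z [0.1035 0.1318 1.7692] mean [0.44   0.1657]
foot 235 c [0.4936 0.1638] sz [0.1238 0.1044] ang 58.4 z [-0.0081  0.0047  0.018 ] mean [0.468  0.1725]
cutter 84 c [0.6085 0.333 ] sz [0.0988 0.0795] ang 2.9 z [0.0082 0.0186 0.0357] mean [0.603  0.3385]
wip 294 c [0.4573 0.013 ] sz [0.5359 0.1024] ang 4.1 z [0.0082 0.0397 0.0993] mean [0.6499 0.0289]
lump 197 c [ 0.4137 -0.0728] sz [0.0654 0.4989] ang 71.8 z [0.0115 0.0359 0.0476] mean [ 0.5974 -0.1363]
```

```bash
python3 - <<'E'
from h import *
D=np.load('top0.npz');im,d,P=D['im'],D['d'],D['P']
def roi(u0,v0,u1,v1):
    m=np.zeros((400,640),bool);m[v0:v1,u0:u1]=1;return m&(d>.5)
def rect(m,n):
    mm=cv2.morphologyEx(m.astype(np.uint8),cv2.MORPH_OPEN,np.ones((2,2)))>0
    r=cv2.minAreaRect(P[mm][:,:2].astype(np.float32))
    print(n,mm.sum(),'c',np.round(r[0],4),'sz',np.round(r[1],4),'ang',round(r[2],1),'z',np.round(np.percentile(P[mm][:,2],[2,50,98]),4))
hsv=cv2.cvtColor(im,cv2.COLOR_BGR2HSV)
ng=~((hsv[...,0]>60)&(hsv[...,0]<95)&(hsv[...,1]>90))
f=roi(335,170,387,218)
rect(f&ng&(P[...,2]>.004),'board+')
white=f&(hsv[...,1]<45)&(P[...,2]>.05);rect(white,'loaf')
rect(f&(P[...,2]>.09)&(P[...,2]<.11),'crown')
g=roi(258,183,302,222)
rect(g&ng,'gauge');rect(g&(P[...,2]>.12)&(P[...,2]<.145),'gripTop');rect(g&(P[...,2]>.1)&(P[...,2]<.145),'grip')
rect(g&ng&(P[...,2]<.02)&(hsv[...,2]>150),'foot')
cv2.imwrite('pics/crop.png',cv2.resize(np.hstack([im[180:225,255:305],im[165:225,330:390][:45,:50]]),None,fx=8,fy=8,interpolation=cv2.INTER_CUBIC))
E
```

```text
board+ 1134 c [ 0.3872 -0.0888] sz [0.1478 0.4484] ang 76.3 z [-0.0023  0.0755  0.1038]
loaf 664 c [ 0.3601 -0.0718] sz [0.103  0.3948] ang 72.7 z [0.0489 0.0908 0.1048]
crown 317 c [ 0.36   -0.0654] sz [0.0717 0.3948] ang 69.9 z [0.0813 0.0963 0.1061]
gauge 400 c [0.3461 0.1356] sz [0.3546 0.1223] ang 13.0 z [-0.0067  0.0134  0.1377]
gripTop 77 c [0.4668 0.1734] sz [0.0412 0.0287] ang 60.3 z [0.0892 0.1306 0.1391]
grip 89 c [0.4667 0.1732] sz [0.0417 0.0287] ang 60.3 z [0.0808 0.13   0.1389]
foot 159 c [0.4738 0.1746] sz [0.1121 0.1047] ang 85.9 z [-0.0068  0.0062  0.0742]
```

View pics/crop.png

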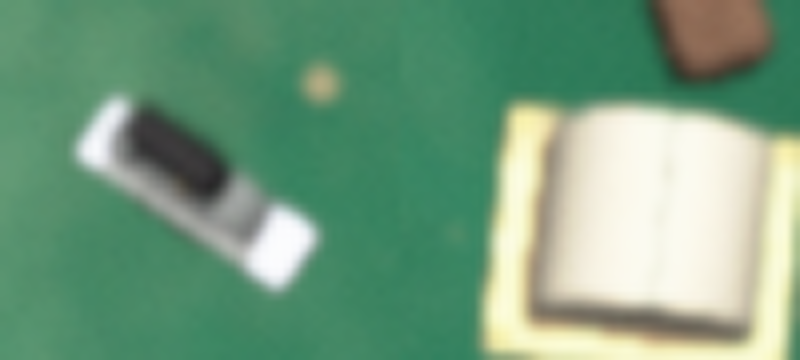

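```bash
python3 - <<'E'
from h import *
from scipy.optimize import least_squares
D=np.load('top0.npz');im,d,P=D['im'],D['d'],D['P']
m=np.zeros((400,640),bool);m[170:218,335:387]=1
m&=(d>.5)&(P[...,2]>.06)&(P[...,2]<.115);q=P[m]
q=q[(abs(q[:,0]-.49)<.08)]
def res(p):
    n=np.array([-np.sin(p[2]),np.cos(p[2])])
    return np.hypot((q[:,:2]-[.49,0])@n-p[0],q[:,2]-p[1])-.05
r=least_squares(res,[-.11,.049,0],loss='soft_l1',f_scale=.002);o,z,a=r.x
ax=np.array([np.cos(a),np.sin(a)]);n=np.array([-ax[1],ax[0]])
s=(q[:,:2]-[.49,0])@ax;l=(q[:,:2]-[.49,0])@n
k=abs(l-o)<.03
print('fit',r.x.round(4),'med',np.median(abs(r.fun)),'along',np.percentile(s[k],[1,2,5,50,95,98,99]).round(4))
c=(np.percentile(s[k],2)+np.percentile(s[k],98))/2
print('axis mid',(np.array([.49,0])+n*o+ax*c).round(4))
im=np.load('side0.npz')['im'];cv2.imwrite('pics/crop2.png',cv2.resize(im[195:275,280:345],None,fx=7,fy=7,interpolation=cv2.INTER_CUBIC))
E
```

```text
fit [-0.1108  0.0482 -0.0947] med 0.0022471168128909633 along [-0.0186 -0.0183 -0.0177  0.0212  0.0615  0.0641  0.0648]
axis mid [ 0.5023 -0.1125]
```

View pics/crop2.png

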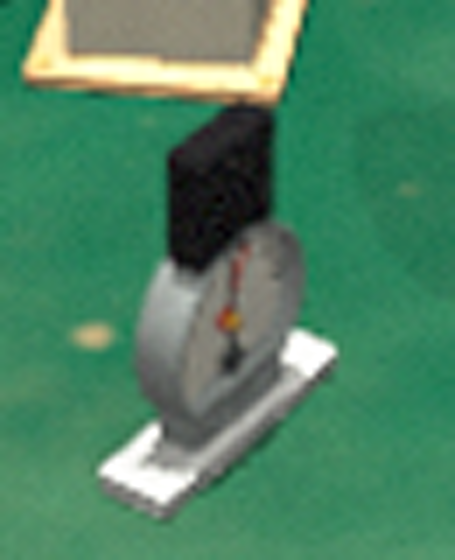

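```bash
python3 - <<'E'
from h import *
from scipy.spatial.transform import Rotation as Ro
s=env.get_state();q=s['orientation'];R=Ro.from_quat(np.roll(q,-1)).as_matrix();print(R.round(3))
yx=np.arctan2(R[1,0],R[0,0]);yz=np.arctan2(R[1,2],R[0,2]);print('toolx yaw',yx,'toolz yaw',yz)
gx=np.radians(-32);g=np.array([.467,.173])
for k in(0,np.pi):
    zy=gx+k; tw=(zy-yz+np.pi)%(2*np.pi)-np.pi
    tz=np.array([np.cos(zy),np.sin(zy)]); xy=yx+tw; tx=np.array([np.cos(xy),np.sin(xy)])
    gd=-np.array([np.cos(gx),np.sin(gx)]) # dial normal
    cam=g+gd*.149-tx*.058; tcp=cam+tx*.083
    print('twist',tw,'toolx',tx.round(3),'tcp view',tcp.round(3),np.linalg.norm(tcp),'shift',(np.r_[tcp,.102]-s['tcp_pos']).round(3),'j1',np.arctan2(*tcp[::-1]))
E
```

```text
[[-0.958 -0.     0.288]
 [-0.288  0.001 -0.958]
 [ 0.    -1.    -0.001]]
toolx yaw -2.8498215637606847 toolz yaw -1.279025244523429
twist 0.7205198838852436 toolx [-0.53  -0.848] tcp view [0.327 0.231] 0.40054308832594243 shift [ 0.184  0.709 -0.151] j1 0.6139611713982259
twist -2.4210727697045495 toolx [0.53  0.848] tcp view [0.354 0.273] 0.44704946839411774 shift [ 0.21   0.752 -0.151] j1 0.6573569521947036
```

arm_command(steps=[[[0.04,0.05,0,0.07],[0.08,0.1,0,0.14],[0.12,0.15,0,0.21],[0.16,0.2,0,0.28],[0.2,0.25,0,0.35],[0.23,0.3,0,0.42],[0.25,0.35,0,0.5],[0.26,0.4,0,0.58],[0.26,0.45,0,0.65],[0.26,0.5,0,0.72]]], hand=1, newtons=20)

```text
t: 1.35
tcp_pos: [0.4035, 0.0228, 0.2531]
orientation: [0.343, -0.344, 0.618, -0.618]
wrist_force: [1.4, -0.7, 0.3]
finger_gap: 0.0853
```

arm_command(steps=[[[-0.015,0.04,0,0],[-0.03,0.08,0,0],[-0.045,0.12,-0.03,0],[-0.06,0.16,-0.06,0],[-0.07,0.2,-0.09,0],[-0.077,0.21,-0.12,0],[-0.077,0.21,-0.14,0],[-0.077,0.21,-0.15,0],[-0.077,0.21,-0.15,0],[-0.077,0.21,-0.15,0]]])

```text
t: 2.6
tcp_pos: [0.3273, 0.2313, 0.104]
orientation: [0.343, -0.342, 0.619, -0.619]
wrist_force: [-0.1, -0.1, -0.2]
finger_gap: 0.085
```

```bash
python3 - <<'E'
from h import *
s,im,d,c=snap('wrist');print(s['t'],s['tcp_pos'],s['qpos'],s['wrist_force'])
cv2.imwrite('pics/w1.png',im);np.savez('w1.npz',im=im,d=d,pos=s['tcp_pos'],q=s['orientation'])
E
```

```text
2.6 [0.32732082 0.23125879 0.10400906] [ 6.15075211e-01  1.02500562e-01 -5.60465832e-01  9.06841465e-01
  1.82677521e-05  2.74533555e+00] [-0.11904806 -0.10293808 -0.23839965]
```

View pics/w1.png

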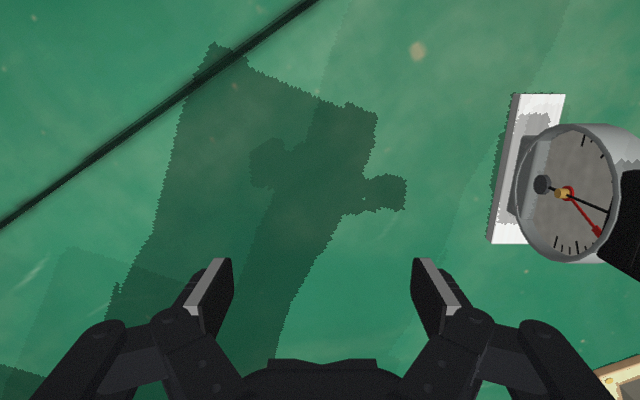

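```bash
cat >> h.py <<'E'
from scipy.spatial.transform import Rotation as Ro
def wristT(pos,q):
    T=np.eye(4);T[:3,:3]=Ro.from_quat(np.roll(q,-1)).as_matrix();T[:3,3]=pos
    return T@np.array(env.camera_info('wrist')['tool_from_camera'])
def rays(uv,T):
    K=np.array(env.camera_info('wrist')['K']);uv=np.atleast_2d(uv).astype(float)
    r=np.c_[(uv-K[[0,1],[2,2]])/K[[0,1],[0,1]],np.ones(len(uv))]@T[:3,:3].T
    return T[:3,3],r
def onplane(uv,T,n,p0):
    o,r=rays(uv,T);return o+r*(((np.asarray(p0)-o)@n)/(r@n))[:,None]
E
python3 - <<'E'
from h import *
D=np.load('w1.npz');im=D['im'];T=wristT(D['pos'],D['q']);hsv=cv2.cvtColor(im,cv2.COLOR_BGR2HSV)
z=np.array([0,0,1.])
# foot: white pixels
m=((hsv[...,1]<40)&(hsv[...,2]>170)).astype(np.uint8);m[:,:475]=0;m[:80]=0;m[260:]=0
X=onplane(np.argwhere(m)[:,::-1],T,z,[0,0,.01])
# front long edge of foot's top: leftmost white pixel per row
L=np.array([[np.argmax(m[v]),v] for v in range(110,236) if m[v].any()])
E=onplane(L,T,z,[0,0,.01]);vx,vy,x0,y0=cv2.fitLine(E[:,:2].astype(np.float32),cv2.DIST_HUBER,0,.001,.001).ravel()
if vy<0:vx,vy=-vx,-vy
yd=np.array([vx,vy]);xd=np.array([vy,-vx]);print('gauge y dir deg',np.degrees(np.arctan2(vy,vx)),'x yaw',np.arctan2(xd[1],xd[0]))
e=X[:,:2]@yd;print('foot extent',np.percentile(e,[.3,99.7]),np.ptp(np.percentile(e,[.3,99.7])))
front=np.median(E[:,:2]@xd);c=yd*np.mean(np.percentile(e,[.3,99.7]))+xd*(front+.015)
print('gauge centre',c.round(4),'width rear',np.percentile(X[:,:2]@xd,99.5)-front)
n=-np.r_[xd,0]
for off in(.010,.008):
    p0=np.r_[c,.052]+n*off
    red=(((hsv[...,0]<8)|(hsv[...,0]>172))&(hsv[...,1]>150)&(hsv[...,2]>80)).astype(np.uint8);red[:,:550]=0;red[300:]=0
    rp=onplane(np.argwhere(red)[:,::-1],T,n,p0)
    dark=(hsv[...,2]<60);dark[:,:572]=0;dark[:,612:]=0;dark[:190]=0;dark[216:]=0
    uv=np.argwhere(dark)[:,::-1];dp=onplane(uv,T,n,p0)
    def ang(Q,cc):  # clockwise seen facing dial: right=-y
        return np.arctan2(-(Q[:,:2]@yd-cc[0]),Q[:,2]-cc[1])
    cu=onplane([[566.5,193]],T,n,p0)[0];cc=(cu[:2]@yd,cu[2])
    for nm,Q in(('red',rp),('needle',dp)):
        r=np.hypot(Q[:,:2]@yd-cc[0],Q[:,2]-cc[1]);k=(r>.012)&(r<.036)
        print(off,nm,k.sum(),'ang',np.median(ang(Q[k],cc)),'tip',np.median(ang(Q[(r>.025)&k],cc)),'rmax',r[k].max(),'hub z',cu[2],'hub y rel',cc[0]-c@yd)
E
```

```text
gauge y dir deg 57.512165 x yaw -0.5670197
foot extent [0.33565296 0.45383543] 0.11818246896963486
gauge centre [0.4622 0.1737] width rear 0.08105864608248414
0.01 red 129 ang 0.44880668054416617 tip 0.4559567967898128 rmax 0.02905504316768071 hub z 0.060439003609832925 hub y rel 0.007405021680594703
0.01 needle 111 ang 0.03278970804257923 tip 0.003983892400847204 rmax 0.027653710235804853 hub z 0.060439003609832925 hub y rel 0.007405021680594703
0.008 red 130 ang 0.4490429913145773 tip 0.4562707725786623 rmax 0.029483140187634645 hub z 0.058025168540679156 hub y rel 0.006631783237332878
0.008 needle 112 ang 0.033007957071707936 tip 0.008771077353063952 rmax 0.028061160015669065 hub z 0.058025168540679156 hub y rel 0.006631783237332878
```

```bash
python3 - <<'E'
from h import *
D=np.load('w1.npz');im=D['im'];T=wristT(D['pos'],D['q']);hsv=cv2.cvtColor(im,cv2.COLOR_BGR2HSV)
cv2.imwrite('pics/w1c.png',cv2.resize(im[120:270,500:640],None,fx=4,fy=4,interpolation=cv2.INTER_CUBIC))
for yaw in(-.567,-.53):
    xd=np.array([np.cos(yaw),np.sin(yaw),0]);yd=np.array([-xd[1],xd[0],0]);n=-xd
    p=np.array([.462,.174,.052])+n*.008
    for s in np.arange(0,.02,.0005):
        h=onplane([[566.5,193]],T,n,p+xd*s)[0]
        if h[2]<.052:break
    print('yaw',yaw,'s',s,'hub',h.round(4),'gauge centre',(h+xd*.009).round(4))
    red=(((hsv[...,0]<8)|(hsv[...,0]>172))&(hsv[...,1]>150)&(hsv[...,2]>80));red[:,:550]=0;red[300:]=0
    dark=(hsv[...,2]<60);dark[:,572:]&=True;dark[:,:572]=0;dark[:,612:]=0;dark[:190]=0;dark[216:]=0
    for nm,m in(('red',red),('needle',dark)):
        Q=onplane(np.argwhere(m)[:,::-1],T,n,h)-h;a=np.c_[-Q@yd,Q[:,2]];r=np.hypot(*a.T);k=(r>.008)&(r<.036)
        l=cv2.fitLine(a[k].astype(np.float32),cv2.DIST_HUBER,0,.001,.001).ravel()
        kk=r>.025
        print(nm,k.sum(),'line ang',np.arctan(l[0]/l[1]).round(4),'x at hub',(l[2]-l[3]*l[0]/l[1]).round(4),'tip',a[kk&k].mean(0).round(4),np.arctan2(*a[kk&k].mean(0)).round(4),'rmax',r[k].max().round(4))
E
```

```text
yaw -0.567 s 0.0055 hub [0.4623 0.1791 0.0518] gauge centre [0.4699 0.1743 0.0518]
red 148 line ang 0.4616 x at hub -0.0003 tip [0.0121 0.025 ] 0.4519 rmax 0.0306
needle 132 line ang -0.0518 x at hub 0.0016 tip [-0.0002  0.0277] -0.0083 rmax 0.0291
yaw -0.53 s 0.006 hub [0.4625 0.1788 0.0514] gauge centre [0.4703 0.1743 0.0514]
red 148 line ang 0.4768 x at hub -0.0003 tip [0.0125 0.0247] 0.4673 rmax 0.0303
needle 132 line ang -0.0528 x at hub 0.0017 tip [-0.0002  0.0277] -0.008 rmax 0.0291
```

View pics/w1c.png

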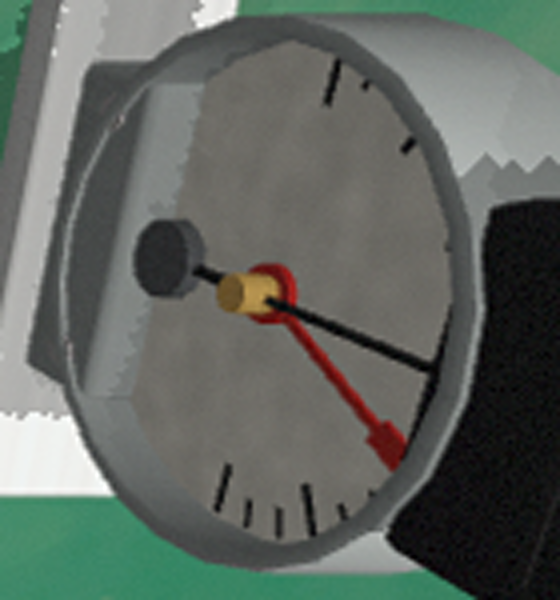

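```bash
python3 - <<'E'
from h import *
D=np.load('w1.npz');T=wristT(D['pos'],D['q'])
f=lambda a:np.array(a)/4+[500-.4,120-.4]
for yaw in(-.60,-.567,-.53):
    xd=np.array([np.cos(yaw),np.sin(yaw),0]);yd=np.array([-xd[1],xd[0],0]);n=-xd
    o=np.array([.469,.174,.052])+n*.005
    for nm,e in(('red',[(272,293),(385,448)]),('needle',[(195,270),(435,368)])):
        Q=onplane(f(e),T,n,o);v=Q[1]-Q[0];print(yaw,nm,np.arctan2(-v@yd,v[2]).round(4),np.linalg.norm(v).round(4))
E
```

```text
-0.6 red 0.4855 0.0286
-0.6 needle -0.0109 0.0442
-0.567 red 0.4993 0.0283
-0.567 needle -0.0111 0.0442
-0.53 red 0.5163 0.028
-0.53 needle -0.0112 0.0442
```

```bash
python3 - <<'E'
from h import *
D=np.load('w1.npz');im=D['im'].astype(float);T=wristT(D['pos'],D['q'])
red=im[...,2]-(im[...,0]+im[...,1])/2
print('rowcent');R=[]
for v in range(196,240):
    w=np.clip(red[v,555:625]-25,0,None)
    if w.sum()>30:R.append([555+(w*np.arange(70)).sum()/w.sum(),v,w.sum()])
R=np.array(R);print(R.round(1).tolist())
g=im.mean(2);N=[]
for u in range(574,606):
    c=193.3+(u-567)*.41;lo=int(c-6);w=np.clip(100-g[lo:lo+13,u]-red[lo:lo+13,u].clip(0),0,None)
    if w.sum()>20:N.append([u,lo+(w*np.arange(13)).sum()/w.sum(),w.sum()])
N=np.array(N);print(N.round(1).tolist())
np.savez('lines.npz',R=R,N=N)
E
```

```text
rowcent
[[562.6, 196.0, 372.5], [562.7, 197.0, 392.5], [566.8, 198.0, 451.0], [568.4, 199.0, 600.5], [569.3, 200.0, 620.0], [573.5, 201.0, 206.5], [574.3, 202.0, 236.5], [575.0, 203.0, 227.5], [575.9, 204.0, 228.5], [576.6, 205.0, 230.0], [577.4, 206.0, 220.0], [578.3, 207.0, 229.5], [579.2, 208.0, 250.0], [579.7, 209.0, 259.0], [580.5, 210.0, 221.0], [581.4, 211.0, 206.0], [582.3, 212.0, 237.5], [583.2, 213.0, 260.0], [583.8, 214.0, 270.5], [584.6, 215.0, 224.5], [585.4, 216.0, 187.0], [586.3, 217.0, 229.0], [587.1, 218.0, 263.0], [587.8, 219.0, 256.0], [588.7, 220.0, 247.5], [589.4, 221.0, 203.5], [590.4, 222.0, 224.0], [591.2, 223.0, 256.5], [591.8, 224.0, 265.5], [593.8, 225.0, 358.0], [595.0, 226.0, 364.0], [595.9, 227.0, 380.5], [596.6, 228.0, 425.0], [596.7, 229.0, 493.5], [596.6, 230.0, 488.5], [596.7, 231.0, 409.0], [597.1, 232.0, 329.0], [597.2, 233.0, 301.0], [597.3, 234.0, 247.5], [597.5, 235.0, 192.0], [597.8, 236.0, 123.0], [597.5, 237.0, 41.5]]
[[574.0, 197.7, 209.7], [575.0, 198.2, 217.0], [576.0, 198.7, 253.8], [577.0, 199.1, 224.3], [578.0, 199.4, 252.3], [579.0, 199.9, 226.0], [580.0, 200.2, 221.5], [581.0, 200.9, 208.7], [582.0, 201.2, 248.3], [583.0, 201.5, 270.5], [584.0, 202.0, 260.8], [585.0, 202.4, 250.2], [586.0, 202.8, 225.3], [587.0, 203.2, 217.3], [588.0, 203.7, 245.5], [589.0, 204.2, 223.0], [590.0, 204.6, 268.3], [591.0, 205.0, 250.5], [592.0, 205.3, 238.7], [593.0, 205.9, 222.7], [594.0, 206.2, 235.0], [595.0, 206.5, 276.5], [596.0, 207.1, 258.2], [597.0, 207.5, 266.7], [598.0, 208.0, 252.8], [599.0, 208.4, 245.5], [600.0, 208.7, 250.0], [601.0, 209.1, 232.3], [602.0, 209.6, 266.2], [603.0, 210.1, 251.2], [604.0, 210.5, 264.7], [605.0, 211.0, 258.2]]
```

```bash
python3 - <<'E'
from h import *
D=np.load('w1.npz');T=wristT(D['pos'],D['q']);L=np.load('lines.npz');R,N=L['R'],L['N']
R=R[(R[:,1]>201)&(R[:,1]<224)]
pr=np.polyfit(R[:,1],R[:,0],1);pn=np.polyfit(N[:,0],N[:,1],1)
e1=[[np.polyval(pr,v),v] for v in(202,223)];e2=[[u,np.polyval(pn,u)] for u in(574,605)]
for yaw in(-.60,-.567,-.53):
    xd=np.array([np.cos(yaw),np.sin(yaw),0]);yd=np.array([-xd[1],xd[0],0]);n=-xd
    for dn in(0,.006):
        o=np.array([.469,.174,.052])+n*dn
        r=[]
        for e in(e1,e2):
            Q=onplane(e,T,n,o);v=Q[1]-Q[0];r.append(np.arctan2(-v@yd,v[2]))
        print(yaw,dn,'red,needle,diff',np.round(r+[r[0]-r[1]],4))
E
```

```text
-0.6 0 red,needle,diff [0.4385 0.     0.4385]
-0.6 0.006 red,needle,diff [0.4385 0.     0.4385]
-0.567 0 red,needle,diff [4.506e-01 1.000e-04 4.505e-01]
-0.567 0.006 red,needle,diff [4.506e-01 1.000e-04 4.505e-01]
-0.53 0 red,needle,diff [4.653e-01 1.000e-04 4.653e-01]
-0.53 0.006 red,needle,diff [4.653e-01 1.000e-04 4.653e-01]
```

arm_command(steps=[[[0,0,0.05,0],[0,0,0.1,0],[0.05,-0.02,0.1,-0.01],[0.1,-0.04,0.1,-0.01],[0.142,-0.058,0.1,-0.01],[0.142,-0.058,0.09,-0.01],[0.142,-0.058,0.06,-0.01],[0.142,-0.058,0.03,-0.01],[0.142,-0.058,0.018,-0.01],[0.142,-0.058,0.018,-0.01]]])

```text
t: 3.9
tcp_pos: [0.4684, 0.1732, 0.1214]
orientation: [0.339, -0.34, 0.62, -0.62]
wrist_force: [-0.4, 0.2, 0.3]
finger_gap: 0.0855
```

```bash
python3 - <<'E'
from h import *
s,im,d,c=snap('wrist');print(s['t'],s['tcp_pos'],s['wrist_force'])
cv2.imwrite('pics/w2.png',im);np.savez('w2.npz',im=im,d=d,pos=s['tcp_pos'],q=s['orientation'])
E
```

```text
3.9 [0.46835646 0.173236   0.12139835] [-0.35595146  0.24392667  0.3426369 ]
```

View pics/w2.png

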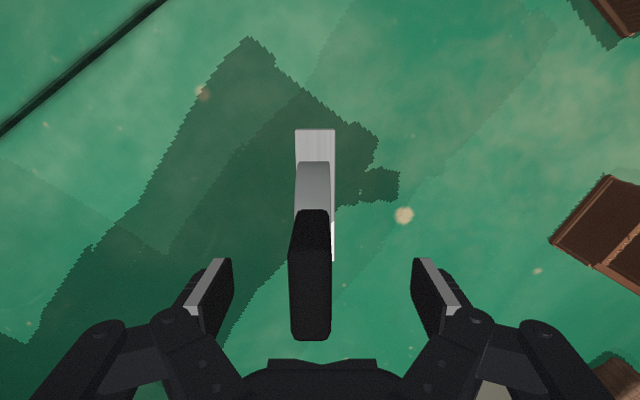

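```bash
python3 - <<'E'
from h import *
D=np.load('w2.npz');T=wristT(D['pos'],D['q']);R=Ro.from_quat(np.roll(D['q'],-1)).as_matrix()
Q=onplane([[294.5,129],[335,129]],T,np.array([0,0,1.]),[0,0,.01]);print(((Q-D['pos'])@R).round(4))
E
```

```text
[[-0.0572  0.1114 -0.0205]
 [-0.0572  0.1114  0.0092]]
```

arm_command(steps=[[[0,0,0,0],[0,0,0,0],[0,0,0,0],[0,0,0,0],[0,0,0,0],[0,0,0,0],[0,0,0,0],[0,0,0,0],[0,0,0,0],[0,0,0,0]]], hand=0, newtons=25)

```text
t: 5.2
tcp_pos: [0.4689, 0.1732, 0.1214]
orientation: [0.34, -0.34, 0.62, -0.62]
wrist_force: [-1.5, 0.7, 4.6]
finger_gap: 0.0177
```

arm_command(steps=[[[0,0,0.04,0],[0,0,0.08,0],[0,0,0.12,0],[0,0,0.15,0],[0.005,-0.04,0.15,0.08],[0.01,-0.08,0.15,0.16],[0.016,-0.12,0.15,0.24],[0.022,-0.16,0.15,0.32],[0.03,-0.2,0.15,0.4],[0.033,-0.22,0.15,0.47]]])

```text
t: 6.45
tcp_pos: [0.5018, -0.0488, 0.2708]
orientation: [0.475, -0.475, 0.524, -0.524]
wrist_force: [0.6, 0.7, -2.6]
finger_gap: 0.0179
```

```bash
python3 - <<'E'
from h import *
s,im,d,c=snap('wrist');print(s['t'],s['tcp_pos'],s['wrist_force'],s['ft_torque'],s['finger_gap'])
cv2.imwrite('pics/w3.png',im);np.savez('w3.npz',im=im,d=d,pos=s['tcp_pos'],q=s['orientation'])
E
```

```text
6.45 [ 0.50181971 -0.04879272  0.27083773] [ 0.60796284  0.72420203 -2.61774625] [ 0.04109218 -0.01695246  0.02723138] 0.017879988090143968
```

View pics/w3.png

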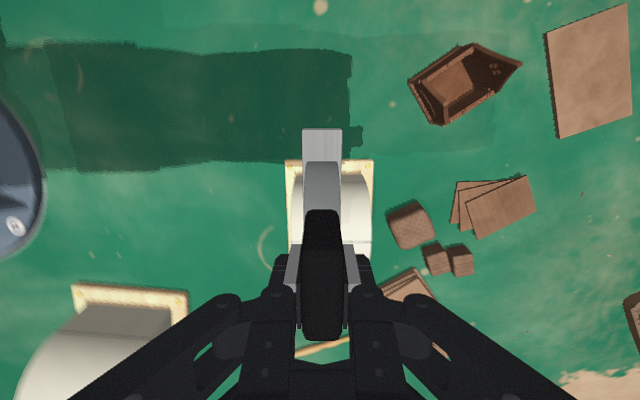

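```bash
python3 - <<'E'
from h import *
D=np.load('w3.npz');im,d=D['im'],D['d'];T=wristT(D['pos'],D['q'])
print(cv2.cvtColor(im,cv2.COLOR_BGR2GRAY)[232:252,350:370].mean(1).round(0))
z=np.array([0,0,1.])
print('ridge',onplane([[350,242],[368,242]],T,z,[0,0,.099]).round(4))
# board near edge corners (z=.009) far/+y edge
print('board',onplane([[286,161],[373,161]],T,z,[0,0,.009]).round(4))
v,u=np.mgrid[:400,:640];k=(d>.05)&(v>165)&(v<250)&(u>290)&(u<372)
K=np.array(env.camera_info('wrist')['K']);dd=d[k]
C=np.c_[(u[k]-K[0,2])/K[0,0]*dd,(v[k]-K[1,2])/K[1,1]*dd,dd];P=C@T[:3,:3].T+T[:3,3]
P=P[(P[:,2]>.06)&(P[:,2]<.105)]
from scipy.optimize import least_squares
def res(p):
    n=np.array([-np.sin(p[2]),np.cos(p[2])]);return np.hypot((P[:,:2]-[.5,0])@n-p[0],P[:,2]-p[1])-.05
r=least_squares(res,[-.11,.049,-.09],loss='soft_l1',f_scale=.001);print(len(P),r.x.round(4),np.median(abs(r.fun)),P[:,0].min(),P[:,0].max())
E
```

```text
[241. 241. 241. 241. 241. 242. 242. 242. 230. 215. 213. 228. 223. 216.
 216. 215. 212. 212. 209. 208.]
ridge [[ 0.5244 -0.1168  0.099 ]
 [ 0.5431 -0.1186  0.099 ]]
board [[ 0.4571 -0.0437  0.009 ]
 [ 0.5651 -0.0542  0.009 ]]
2480 [-0.1125  0.0483 -0.0957] 0.000428720603496531 0.4629101554969071 0.5494076368477222
```

arm_command(steps=[[[0.001,-0.033,0,0],[0.002,-0.066,0,0],[0.002,-0.066,-0.01,0],[0.002,-0.066,-0.02,0],[0.002,-0.066,-0.03,0],[0.002,-0.066,-0.037,0],[0.002,-0.066,-0.042,0],[0.002,-0.066,-0.045,0],[0.002,-0.066,-0.047,0],[0.002,-0.066,-0.048,0]]])

```text
t: 7.75
tcp_pos: [0.5039, -0.1129, 0.2234]
orientation: [-0.475, 0.475, -0.524, 0.524]
wrist_force: [0.1, 0.8, -2.9]
finger_gap: 0.0176
```

```bash
python3 - <<'E'
from h import *
s=env.get_state();print(s['t'],s['tcp_pos'],s['wrist_force'],s['ft_torque'])
E
```

```text
7.75 [ 0.50389093 -0.11288002  0.22335289] [ 0.13616617  0.83534721 -2.89765932] [ 0.00487032  0.00615626 -0.01390615]
```

arm_command(steps=[[[0,-0.001,-0.001,0],[0,-0.001,-0.0015,0],[0,-0.001,-0.002,0],[0,-0.001,-0.0025,0],[0,-0.001,-0.003,0],[0,-0.001,-0.0033,0],[0,-0.001,-0.0036,0],[0,-0.001,-0.0036,0],[0,-0.001,-0.0036,0],[0,-0.001,-0.0036,0]]])

```text
t: 9.0
tcp_pos: [0.504, -0.1139, 0.2204]
orientation: [-0.475, 0.474, -0.524, 0.524]
wrist_force: [-2.9, 0.3, 8.3]
finger_gap: 0.0176
```

arm_command(steps=[[[0,0,0.0002,0],[0,0,0.0002,0],[0,0,0.0002,0],[0,0,0.0002,0],[0,0,0.0002,0],[0,0,0.0002,0],[0,0,0.0002,0],[0,0,0.0002,0],[0,0,0.0002,0],[0,0,0.0002,0]]])

```text
t: 10.25
tcp_pos: [0.504, -0.1139, 0.2204]
orientation: [-0.475, 0.475, -0.524, 0.524]
wrist_force: [-2.6, 0.4, 6.7]
finger_gap: 0.0173
```

```bash
python3 - <<'E'
from h import *
s,im,d,c=snap('wrist');print(s['t'],s['tcp_pos'],s['wrist_force'],s['ft_torque'])
np.savez('w4.npz',im=im,d=d,pos=s['tcp_pos'],q=s['orientation'])
g=cv2.cvtColor(im,cv2.COLOR_BGR2GRAY).astype(int);print(g[120:140,305:338].mean(1).round(0))
g3=cv2.cvtColor(np.load('w3.npz')['im'],cv2.COLOR_BGR2GRAY).astype(int);print(g3[120:140,305:338].mean(1).round(0))
E
```

```text
10.25 [ 0.50395907 -0.11386325  0.22038962] [-2.55785265  0.35968541  6.69478493] [0.12923311 0.6294913  0.05480234]
[169. 169. 169. 170. 164. 121. 115. 116. 115. 121. 158. 164. 164. 163.
 163. 163. 163. 163. 163. 163.]
[ 66.  65.  66.  66.  65.  65.  64.  61. 103. 120. 164. 169. 168. 167.
 167. 167. 167. 167. 167. 167.]
```

arm_command(steps=[[[0,0.002,0,0],[0,0.004,0,0],[0.001,0.006,-0.0001,0],[0.001,0.0085,-0.0002,0],[0.001,0.0105,-0.0003,0],[0.001,0.0125,-0.0005,0],[0.001,0.0145,-0.0006,0],[0.0015,0.0168,-0.0008,0],[0.0015,0.0168,-0.0008,0],[0.0015,0.0168,-0.0008,0]]], newtons=20)

```text
t: 11.55
tcp_pos: [0.5055, -0.0969, 0.2192]
orientation: [-0.475, 0.475, -0.524, 0.524]
wrist_force: [0.2, -1.4, 4.9]
finger_gap: 0.018
```

```bash
cat > tilt.py <<'E'
from h import *
from scipy.optimize import brentq
def foot_row(im,u0=305,u1=337):
    hsv=cv2.cvtColor(im,cv2.COLOR_BGR2HSV); g=cv2.cvtColor(im,cv2.COLOR_BGR2GRAY).astype(int)
    return g[:,u0:u1].mean(1), hsv[:,u0:u1,1].mean(1)
def row_of(a,s0=-.002,h=.1184):
    # row at which the foot's +y top end edge shows, tool frame (x=-gauge y when upright)
    y,z=.055-s0,.010-h             # rel. pivot, gauge y/z
    Y=y*np.cos(a)+z*np.sin(a); Z=-y*np.sin(a)+z*np.cos(a)
    p=np.array([-Y,.003-Z,0.]); c=env.camera_info('wrist');M=np.array(c['tool_from_camera'])
    q=M[:3,:3].T@(p-M[:3,3]); K=np.array(c['K']); return K[1,1]*q[1]/q[2]+K[1,2]
E
python3 - <<'E'
from tilt import *
s,im,d,c=snap('wrist');print(s['t'],s['tcp_pos'],s['wrist_force'],s['ft_torque'],s['finger_gap'])
np.savez('w5.npz',im=im,d=d,pos=s['tcp_pos'],q=s['orientation'])
print({a:round(row_of(a),1) for a in(0,.05,.1,.15,.2,.3,.4,.45,.5)})
print(foot_row(im)[0][110:170].astype(int).tolist())
cv2.imwrite('pics/w5.png',im)
E
```

```text
11.55 [ 0.5054767  -0.09687854  0.21918677] [ 0.22018561 -1.38235326  4.86417089] [-0.48919547 -0.13108199  0.04256187] 0.01795159395214854
{0: np.float64(129.5), 0.05: np.float64(136.6), 0.1: np.float64(143.6), 0.15: np.float64(150.6), 0.2: np.float64(157.5), 0.3: np.float64(171.4), 0.4: np.float64(185.3), 0.45: np.float64(192.3), 0.5: np.float64(199.2)}
[64, 63, 64, 64, 63, 63, 63, 63, 63, 63, 63, 63, 63, 59, 87, 160, 168, 170, 170, 170, 169, 169, 170, 170, 170, 170, 170, 170, 170, 170, 172, 150, 119, 116, 117, 117, 118, 103, 110, 113, 148, 172, 175, 174, 174, 174, 174, 174, 174, 173, 173, 173, 173, 173, 173, 173, 172, 173, 172, 172]
```

View pics/w5.png

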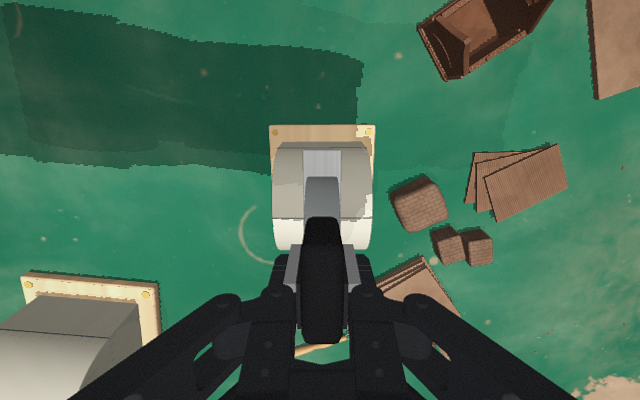

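arm_command(steps=[[[0.0003,0.0035,-0.0004,0],[0.0007,0.0069,-0.0008,0],[0.001,0.0099,-0.0012,0],[0.0012,0.0128,-0.0016,0],[0.0015,0.0157,-0.0021,0],[0.0018,0.0186,-0.0025,0],[0.0021,0.0216,-0.003,0],[0.0024,0.0245,-0.0036,0],[0.0024,0.0245,-0.0036,0],[0.0024,0.0245,-0.0036,0]]])

```text
t: 12.85
tcp_pos: [0.5077, -0.0726, 0.2155]
orientation: [-0.475, 0.475, -0.524, 0.524]
wrist_force: [-0.4, 0.1, -2.4]
finger_gap: 0.0177
```

```bash
python3 - <<'E'
from tilt import *
s,im,d,c=snap('wrist');print(s['t'],s['tcp_pos'],s['wrist_force'],s['ft_torque'],s['finger_gap'])
np.savez('w6.npz',im=im,d=d,pos=s['tcp_pos'],q=s['orientation']);cv2.imwrite('pics/w6.png',im)
print(foot_row(im)[0][130:230].astype(int).tolist())
E
```

```text
12.85 [ 0.50774394 -0.07258397  0.21552671] [-0.3652876   0.09827493 -2.43115007] [-0.00895569 -0.03919208 -0.01653558] 0.017722006689865316
[69, 70, 68, 66, 66, 66, 66, 66, 66, 65, 65, 65, 65, 65, 65, 65, 63, 62, 126, 167, 172, 173, 173, 173, 173, 173, 173, 173, 173, 173, 174, 156, 163, 185, 184, 183, 183, 183, 183, 182, 182, 182, 182, 182, 182, 182, 182, 182, 181, 181, 181, 181, 181, 182, 187, 109, 90, 95, 99, 101, 102, 103, 105, 105, 107, 108, 108, 109, 110, 111, 112, 112, 113, 113, 114, 115, 115, 116, 116, 117, 118, 118, 118, 119, 119, 120, 121, 122, 122, 124, 114, 68, 39, 31, 27, 25, 24, 20, 22, 20]
```

arm_command(steps=[[[0,0,-0.0004,0],[0,0,-0.0008,0],[0,0,-0.001,0],[0,0,-0.0012,0],[0,0,-0.0014,0],[0,0,-0.0016,0],[0,0,-0.0018,0],[0,0,-0.002,0],[0,0,-0.002,0],[0,0,-0.002,0]]])

```text
t: 14.15
tcp_pos: [0.508, -0.0724, 0.2146]
orientation: [-0.475, 0.474, -0.524, 0.524]
wrist_force: [-3.8, 2.8, 16.7]
finger_gap: 0.018
```

```bash
python3 - <<'E'
from tilt import *
s,im,d,c=snap('wrist');print(s['t'],s['tcp_pos'],s['wrist_force'],s['ft_torque'],s['finger_gap'])
np.savez('w7.npz',im=im,d=d,pos=s['tcp_pos'],q=s['orientation']);cv2.imwrite('pics/w7.png',im)
print(foot_row(im)[0][155:200].astype(int).tolist())
E
```

```text
14.15 [ 0.50800972 -0.07241884  0.21462356] [-3.8221089   2.83824668 16.7332649 ] [ 0.3426695   1.28319081 -0.06868613] 0.018018374714507613
[173, 173, 173, 173, 173, 173, 174, 151, 181, 184, 184, 183, 183, 183, 183, 183, 183, 182, 182, 182, 182, 182, 182, 182, 181, 181, 181, 181, 182, 187, 116, 90, 93, 98, 99, 100, 102, 103, 105, 106, 106, 108, 109, 109, 110]
```

View pics/w7.png

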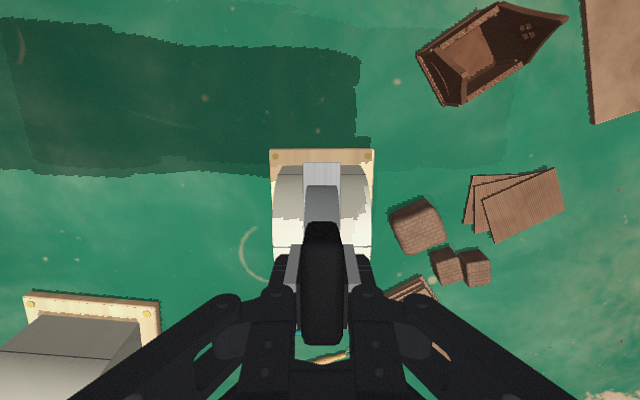

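arm_command(steps=[[[0.0002,0.002,-0.0005,0],[0.0004,0.004,-0.0011,0],[0.0006,0.006,-0.0017,0],[0.0008,0.008,-0.0023,0],[0.001,0.01,-0.003,0],[0.0011,0.0115,-0.0035,0],[0.0012,0.013,-0.004,0],[0.0012,0.013,-0.004,0],[0.0012,0.013,-0.004,0],[0.0012,0.013,-0.004,0]]])

```text
t: 15.45
tcp_pos: [0.5093, -0.0597, 0.2102]
orientation: [-0.475, 0.474, -0.524, 0.525]
wrist_force: [-1.9, 1.0, 8.1]
finger_gap: 0.0178
```

```bash
python3 - <<'E'
from tilt import *
s,im,d,c=snap('wrist');print(s['t'],s['tcp_pos'],s['wrist_force'],s['ft_torque'],s['finger_gap'])
np.savez('w8.npz',im=im,d=d,pos=s['tcp_pos'],q=s['orientation']);cv2.imwrite('pics/w8.png',im)
print(foot_row(im)[0][155:205].astype(int).tolist())
E
```

```text
15.45 [ 0.50926429 -0.05970403  0.21016259] [-1.86628152  0.95471689  8.12999165] [-0.23523056  0.46768672 -0.08339255] 0.017822479061100686
[66, 66, 66, 65, 64, 74, 127, 168, 174, 175, 174, 177, 183, 185, 184, 185, 185, 185, 181, 175, 175, 176, 151, 159, 188, 187, 187, 186, 186, 186, 186, 186, 186, 186, 186, 185, 185, 185, 185, 186, 189, 152, 97, 93, 95, 98, 100, 102, 103, 104]
```

arm_command(steps=[[[0.0002,0.002,-0.0009,0],[0.0004,0.004,-0.0017,0],[0.0006,0.006,-0.0025,0],[0.0008,0.008,-0.0033,0],[0.001,0.01,-0.0041,0],[0.0011,0.0115,-0.0047,0],[0.0011,0.0115,-0.0047,0],[0.0011,0.0115,-0.0047,0],[0.0011,0.0115,-0.0047,0],[0.0011,0.0115,-0.0047,0]]])

```text
t: 16.75
tcp_pos: [0.5104, -0.0482, 0.2053]
orientation: [-0.475, 0.474, -0.524, 0.524]
wrist_force: [-1.1, 1.0, 7.3]
finger_gap: 0.0177
```

```bash
python3 - <<'E'
from tilt import *
s,im,d,c=snap('wrist');print(s['t'],s['tcp_pos'],s['wrist_force'],s['ft_torque'],s['finger_gap'])
np.savez('w9.npz',im=im,d=d,pos=s['tcp_pos'],q=s['orientation']);cv2.imwrite('pics/w9.png',im)
print(foot_row(im)[0][175:220].astype(int).tolist())
cv2.imwrite('pics/w9c.png',cv2.resize(im[130:260,240:400],None,fx=4,fy=4,interpolation=cv2.INTER_CUBIC))
E
```

```text
16.75 [ 0.51037006 -0.0481645   0.20534863] [-1.10927026  0.9981348   7.25731283] [-0.22054144  0.26424064 -0.08428975] 0.017681610582321643
[184, 186, 186, 186, 186, 186, 186, 187, 187, 195, 187, 178, 177, 180, 157, 126, 124, 110, 165, 184, 184, 183, 183, 183, 183, 183, 183, 185, 188, 188, 188, 192, 135, 97, 95, 96, 99, 101, 103, 104, 105, 107, 106, 108, 109]
```

View pics/w9c.png

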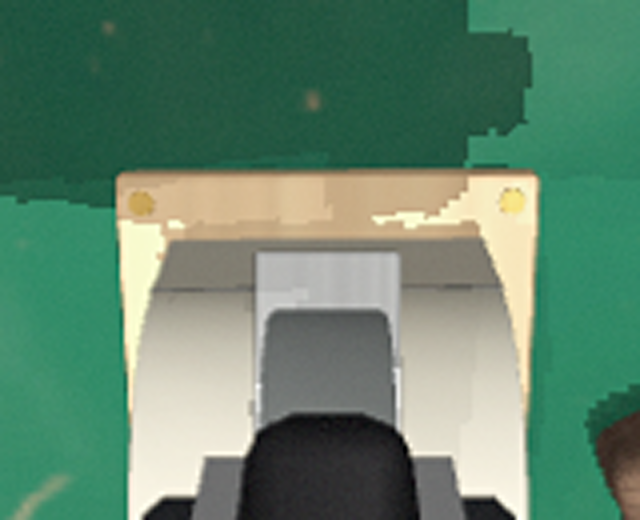

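```bash
python3 - <<'E'
from tilt import *
K=np.array(env.camera_info('wrist')['K'])
for f,r0,r1 in(('w3',132,158),('w4',132,158),('w5',152,174),('w7',165,182),('w8',180,194),('w9',195,206)):
    D=np.load(f+'.npz');d=D['d'];T=wristT(D['pos'],D['q'])
    v,u=np.mgrid[r0:r1,307:337];dd=d[r0:r1,307:337]
    C=np.stack([(u-K[0,2])/K[0,0]*dd,(v-K[1,2])/K[1,1]*dd,dd],-1)[dd>.05]
    R=Ro.from_quat(np.roll(D['q'],-1)).as_matrix();M=np.array(env.camera_info('wrist')['tool_from_camera'])
    P=C@M[:3,:3].T+M[:3,3]
    A=np.c_[P[:,0],P[:,2],np.ones(len(P))];co,*_=np.linalg.lstsq(A,P[:,1],rcond=None);rs=P[:,1]-A@co
    k=abs(rs)<.0015;co,*_=np.linalg.lstsq(A[k],P[k,1],rcond=None)
    a=-np.arctan(co[0]); # foot top normal distance from pivot (0,.003)
    h=(co[2]-.003)*np.cos(a)
    print(f,len(P),'tilt',a.round(4),'pitch',np.arctan(co[1]).round(4),'pivot above foot top',h.round(4),'rms',np.std(rs[k]).round(5))
for h in(.1184,.117):print(h,[round(row_of(a,h=h),1) for a in(.4,.45,.5)])
E
```

```text
w3 776 tilt -0.0105 pitch 0.0076 pivot above foot top 0.1092 rms 0.0006
w4 776 tilt -0.0049 pitch 0.0008 pivot above foot top 0.1089 rms 0.00062
w5 659 tilt 0.124 pitch -0.0092 pivot above foot top 0.1087 rms 0.00065
w7 509 tilt 0.2092 pitch -0.0007 pivot above foot top 0.1084 rms 0.00064
w8 416 tilt 0.303 pitch -0.0024 pivot above foot top 0.1085 rms 0.00067
w9 330 tilt 0.398 pitch 0.0049 pivot above foot top 0.1085 rms 0.00067
0.1184 [np.float64(185.3), np.float64(192.3), np.float64(199.2)]
0.117 [np.float64(185.1), np.float64(192.0), np.float64(198.9)]
```

```bash
python3 - <<'E'
from tilt import *
from scipy.optimize import fsolve,minimize_scalar
c=env.camera_info('wrist');M=np.array(c['tool_from_camera']);K=np.array(c['K'])
def proj(Y,Z): # gauge-side coords rel pivot -> row
    q=M[:3,:3].T@(np.array([-Y,.003-Z,0])-M[:3,3]);return K[1,1]*q[1]/q[2]+K[1,2]
def rows(a,s,h=.1184):
    rot=lambda y,z:(y*np.cos(a)+z*np.sin(a)-0,-y*np.sin(a)+z*np.cos(a))
    e=proj(*rot(.055-s,.01-h))
    th=np.linspace(0,2*np.pi,2000);cy,cz=rot(-s,.052-h)
    r=[proj(cy+.04*np.cos(t),cz+.04*np.sin(t)) for t in th]
    return e,min(r)
def edge(p,lo,hi): # strongest gradient, subpixel
    g=np.abs(np.gradient(p[lo:hi]));i=np.argmax(g);w=g[max(i-2,0):i+3];return lo+(w*np.arange(max(i-2,0),i+3)).sum()/w.sum()
for f,e,lo in(('w3',129.5,150),('w4',129.5,150),('w5',150.2,165),('w7',162.5,175),('w8',177.7,186),('w9',192.7,200)):
    p=foot_row(np.load(f+'.npz')['im'],312,330)[0]
    k=edge(p,lo,lo+25)
    sol=fsolve(lambda x:np.array(rows(*x))-[e,k],[.3,-.002])
    print(f,'case edge',k.round(2),'-> a,s',sol.round(4),'model rows at a from edge')
E
```

```text
w3 case edge 160.78 -> a,s [-0.0027 -0.0017] model rows at a from edge
w4 case edge 160.62 -> a,s [ 0.0003 -0.002 ] model rows at a from edge
w5 case edge 176.09 -> a,s [ 0.1357 -0.0008] model rows at a from edge
w7 case edge 184.77 -> a,s [ 0.2262 -0.001 ] model rows at a from edge
w8 case edge 196.1 -> a,s [ 3.288e-01 -2.000e-04] model rows at a from edge
w9 case edge 206.88 -> a,s [0.4356 0.    ] model rows at a from edge
```

```bash
python3 - <<'E'
from tilt import *
c=env.camera_info('wrist');M=np.array(c['tool_from_camera']);K=np.array(c['K'])
ds=[];ims=[]
for i in range(10):
    s,im,d,_=snap('wrist');ds.append(d);ims.append(im)
print(s['t'],s['tcp_pos'],s['wrist_force'])
ds=np.array(ds);np.savez('w10.npz',d=ds,im=np.mean(ims,0))
def fit(d,r0,r1,u0=307,u1=337):
    v,u=np.mgrid[r0:r1,u0:u1];q=d[r0:r1,u0:u1].astype(float);k=q>.05
    A=np.c_[(u[k]-K[0,2])/K[0,0],(v[k]-K[1,2])/K[1,1],np.ones(k.sum())];y=1/q[k]
    co=np.linalg.lstsq(A,y,rcond=None)[0]
    for _ in range(3):
        r=y-A@co;g=abs(r)<2.5*np.median(abs(r))*1.48;co=np.linalg.lstsq(A[g],y[g],rcond=None)[0]
    n=M[:3,:3]@co;D=1/np.linalg.norm(n);n*=D  # n.x = D in camera
    # tool-frame plane: n.(p-t)=D
    return np.arctan2(n[0],n[1]),n[2],D+n@M[:3,3]-n[1]*.003,np.std(1/y[g]-1/(A[g]@co))
for f,r0,r1 in(('w3',132,158),('w4',132,158),('w5',152,174),('w7',165,182),('w8',180,194)):
    print(f,np.round(fit(np.load(f+'.npz')['d'],r0,r1),4))
dm=np.median(np.where(ds>.05,ds,np.nan),0)
for r in((195,206),(194,205),(196,205)): print('w10',r,np.round(fit(dm,*r),4))
print('pershot',[round(fit(d,195,206)[0],3) for d in ds])
p=foot_row(np.mean(ims,0).astype(np.uint8))[0];print(p[188:210].round(0))
E
```

```text
17.25 [ 0.51036049 -0.04812538  0.20532597] [-1.39081948  1.35002837  6.51536862]
w3 [-0.0083 -0.0066  0.1091  0.0006]
w4 [-0.0023 -0.0019  0.1088  0.0006]
w5 [0.1304 0.0106 0.1085 0.0007]
w7 [0.2174 0.0015 0.108  0.0006]
w8 [0.3121 0.0012 0.1081 0.0007]
w10 (195, 206) [ 4.181e-01 -4.200e-03  1.076e-01  2.000e-04]
w10 (194, 205) [ 4.171e-01 -3.400e-03  1.076e-01  2.000e-04]
w10 (196, 205) [ 4.252e-01 -3.300e-03  1.072e-01  2.000e-04]
pershot [np.float64(0.456), np.float64(0.419), np.float64(0.418), np.float64(0.408), np.float64(0.404), np.float64(0.411), np.float64(0.415), np.float64(0.429), np.float64(0.43), np.float64(0.439)]
[180. 157. 126. 123. 110. 166. 184. 184. 183. 183. 183. 183. 183. 183.
 185. 188. 189. 188. 192. 135.  97.  95.]
```

arm_command(steps=[[[0.0001,0.001,-0.0004,0],[0.0002,0.002,-0.0008,0],[0.0003,0.0028,-0.0012,0],[0.0003,0.0028,-0.0012,0],[0.0003,0.0028,-0.0012,0],[0.0003,0.0028,-0.0012,0],[0.0003,0.0028,-0.0012,0],[0.0003,0.0028,-0.0012,0],[0.0003,0.0028,-0.0012,0],[0.0003,0.0028,-0.0012,0]]])

```text
t: 18.55
tcp_pos: [0.5106, -0.0454, 0.2041]
orientation: [-0.475, 0.474, -0.524, 0.525]
wrist_force: [-0.9, 0.1, 5.9]
finger_gap: 0.018
```

```bash
python3 - <<'E'
from tilt import *
from scipy.optimize import fsolve
c=env.camera_info('wrist');M=np.array(c['tool_from_camera']);K=np.array(c['K'])
ds=[];ims=[]
for i in range(10):
    s,im,d,_=snap('wrist');ds.append(d);ims.append(im)
    if i in(0,9):print(s['t'],s['tcp_pos'],s['wrist_force'],s['finger_gap'])
ds=np.array(ds);dm=np.median(np.where(ds>.05,ds,np.nan),0)
im=np.mean(ims,0).astype(np.uint8);p=foot_row(im)[0];print(p[186:214].round(0).tolist());p2=foot_row(im,312,330)[0];print(p2[186:214].round(0).tolist())
for r0,r1 in((198,207),(197,207)):
    v,u=np.mgrid[r0:r1,307:337];q=dm[r0:r1,307:337];k=q>.05
    A=np.c_[(u[k]-K[0,2])/K[0,0],(v[k]-K[1,2])/K[1,1],np.ones(k.sum())];y=1/q[k];co=np.linalg.lstsq(A,y,rcond=None)[0]
    for _ in range(3):
        r=y-A@co;g=abs(r)<2.5*np.median(abs(r))*1.48;co=np.linalg.lstsq(A[g],y[g],rcond=None)[0]
    n=M[:3,:3]@co;D=1/np.linalg.norm(n);n*=D;print('depth tilt',np.arctan2(n[0],n[1]).round(4),'x-axis tilt',n[2].round(4),'h',(D+n@M[:3,3]-n[1]*.003).round(4))
cv2.imwrite('pics/w11c.png',cv2.resize(im[130:260,240:400],None,fx=4,fy=4,interpolation=cv2.INTER_CUBIC))
def proj(Y,Z):
    q=M[:3,:3].T@np.array([-Y-M[0,3],.003-Z-M[1,3],-M[2,3]]);return K[1,1]*q[1]/q[2]+K[1,2]
def rows(a,s,h):
    rot=lambda y,z:(y*np.cos(a)+z*np.sin(a),-y*np.sin(a)+z*np.cos(a));cy,cz=rot(-s,.052-h)
    return proj(*rot(.055-s,.01-h)),min(proj(cy+.04*np.cos(t),cz+.04*np.sin(t)) for t in np.linspace(0,6.28,2000))
g=np.abs(np.gradient(p2));i=202+np.argmax(g[202:214]);w=g[i-2:i+3];kc=(w*np.arange(i-2,i+3)).sum()/w.sum()
j=190+np.argmax(np.diff(p[190:200]));e=j+.5;print('edges',e,kc)
for h in(.1184,.1174):print(h,fsolve(lambda x:np.array(rows(*x,h))-[e,kc],[.44,-.001]).round(4))
E
```

```text
18.55 [ 0.5106499  -0.04541917  0.20410982] [-0.94556203  0.09730732  5.9338502 ] 0.018049315763768423
19.0 [ 0.51063166 -0.04541903  0.20410125] [-1.77585221  0.07204418  4.92308783] 0.017673180381360152
[196.0, 195.0, 182.0, 178.0, 178.0, 181.0, 145.0, 125.0, 124.0, 108.0, 174.0, 184.0, 183.0, 183.0, 183.0, 183.0, 183.0, 187.0, 188.0, 187.0, 187.0, 188.0, 191.0, 154.0, 101.0, 94.0, 97.0, 99.0]
[189.0, 190.0, 182.0, 178.0, 179.0, 182.0, 145.0, 125.0, 124.0, 108.0, 173.0, 183.0, 182.0, 182.0, 182.0, 182.0, 182.0, 186.0, 186.0, 185.0, 184.0, 185.0, 189.0, 146.0, 90.0, 87.0, 91.0, 94.0]
depth tilt 0.4567 x-axis tilt 0.001 h 0.1066
depth tilt 0.456 x-axis tilt 0.0009 h 0.1067
edges 195.5 209.06164383561648
0.1184 [4.531e-01 3.000e-04]
0.1174 [4.54e-01 4.00e-04]
```

```bash
python3 - <<'E'
from cell import env
s=env.get_state();print(s['t'],s['wrist_force'],s['finger_gap']);print(env.sign_off())
E
```

```text
19.05 [-1.17837181 -0.14482607  5.718909  ] 0.017681306144771862
the job is handed in; nothing more can be done
None
```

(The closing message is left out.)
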